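# Log the probe-lift module and fit its guide rod

### The arm

A 7-joint arm with a two-finger parallel gripper is mounted at the origin on the work surface. World frame = base frame: x ahead of the robot, y to its left, z up, the work surface at z = 0. Lengths are in m, angles in rad, forces in N, time in s.
With the tool pointing down it reaches from about 0.4 to 0.875 m from the base axis. Payload 19.3 kg.
Tool frame: the origin (TCP) lies at the very end of the fingers, on their centre line; the grasp point (between the pads) lies 19 mm behind it; z points along the fingers, y is the line along which they close (so a half turn about z gives the same grasp; the last joint's range is limited). The gripper opens to 85 mm and grips with 20 to 120 N. Pads are 22 mm wide; open, the fingers measure 114 mm over their backs; the gripper's body (76 mm by 85 mm) begins 54 mm behind the grasp point. The pads swing forward as they close: fully open they stand 13 mm farther back than shut.
Start: joints at [1.047, 0.521, -0.036, 1.599, 0.021, 1.021, -0.113], TCP at [0.274, -0.562, 0.231] pointing down, gripper open.
Joint ranges: [-2.91, 2.91], [-0.3, 2.13], [-1.5, 1.42], [0.17, 2.43], [-1.26, 4.41], [0.16, 1.93], [-2.52, 2.52]. Speed limits (rad/s): [1.89, 1.89, 2.39, 2.39, 3.01, 3.01, 3.01].

### API

Orientations are given as [roll, pitch, yaw] about the fixed x, y, z axes, in that order (R = Rz(yaw) Ry(pitch) Rx(roll)).
In Python, from workcell import bot gives the robot as it stands.
- The arm moves only by the tool jog_arm, never from a script. Its argument "motion" is a list of rows, each a list of 5 numbers: the shift along the tool's x, y, z scaled (see below), then the turn about the tool's z scaled (see below), then the opening, from 0 (shut) to 1 (fully open). A call has 1 to 12 rows; each row shifts and turns the commanded pose from where the row before left it, along the tool's axes as they then stand; what a row does not reach is not made up. The controller multiplies each number of a shift by 30 mm and each number of a turn by 0.08 rad. A row lasts 1/10 s, in which the tool goes at most 50 mm and 8.59 degrees, less where a joint would pass 70% of its speed; a pose out of reach is approached as far as the arm can. A call with a number of a shift or a turn outside -1 to 1 is refused whole. A call with a gripper value outside its range is refused whole. The fingers move at their own pace and stop on an object; "newtons" is the grip in N (left out, the last holds). Time passes only in rows, so rows that do not move let the fingers close. It gives the time, the measured TCP pose, the force, the opening and the grip force at its end, in the units of the state.
- bot.observe(): the state, without advancing time (a new reading comes with each control period).
- bot.grab_frame(name): name is "scene" or "side" or "wrist"; returns a dict with "pixels" (420x560x3 uint8, red, green, blue), "fovy" (degrees; the focal length in pixels is half the picture's height over the tangent of half this angle, whatever the lens; pixels are square), "cx", "cy" (the principal point, pixels), "rvec" (rotation vector, rad) and "tvec" (3), from world to camera coordinates, as OpenCV has them; the wrist camera has in their place "mount" (4x4, takes a point from camera to tool coordinates, whose origin is the TCP and whose axes are the flange's). Camera axes: x right, y down, z forward; pixel columns grow to the right and rows downward; lengths in m; the calibration is good to about 2 mm. A picture is of the moment at which its call begins: read the wrist's pose just before it. There is no depth.
- bot.job_done(): hands the job in; it is judged then, once.
The state is a dict: "clock": time; "qpos": joint angles; "qd": joint speeds; "joint_efforts": joint torques, N m; "position": TCP position; "tool_rot": TCP orientation; "force": force on the tool from outside, world axes, zero at the start; "moment": the same for the moment, N m; "grip_width": finger opening in m; "finger_force": force on a finger pad.
Only numpy, scipy, OpenCV 4.12 (cv2) and the standard library are available. Lean on these libraries where they do the work, as an engineer would, in place of code of your own. Each camera call takes 0.05 s, during which the arm holds its last target. There are 200 camera calls.

### The job

Take the code reader out of its charging stand, hold it upright and still, window down, a few centimetres above the middle of the code label on the probe-lift module's foot for about a second so that the module is logged, and put the reader back upright in its stand. Then take the plain long guide rod (not the short rod, nor the long one with a collar) out of the holder, thread it straight down through the module's upper bushing and then its lower bushing, and finish while still holding it there in the gripper, unmoving, spanning both bushings, with its lower end hanging about halfway between the lower arm and the foot plate, not resting on the plate and not forced against the bushings. Leave the other rods and everything else on the bench where they are.

Things in the scene. Friction and masses are not known exactly. Their poses are not given: they have to be found in the camera images.
- module: Fixed probe-lift module. Foot plate x -45..45, y -135..80, top z 12 mm; column y 40..70, top z 134; two grey arms, 48 mm wide, from the column to y = -24, one above the other. Each has a 15 mm bore with a brass ring (30 wide, 16 bore) on top; one vertical axis. Lower bushing z 55..73, upper z 120..138. Origin: on the bore axis at bench height, z up. Rod's lower end should hang at about z 33 mm.
- upper_bushing (a point): Centre of the mouth (top) of the upper bushing, 138 mm above the bench.
- lower_bushing (a point): Centre of the mouth (top) of the lower bushing, 73 mm above the bench.
- label (a point): Centre of the white code label with black bars, 30 x 45 mm, lying face up on the free end of the module's foot plate (at x = 0, y = -95, z = 12 mm of the module). The nearest edge of the arms is 71 mm away in y.
- reader: Loose stick-shaped code reader, 0.10-0.20 kg, 150 mm tall, upright in its stand. White handle (upper 105 mm) 30 in x by 26 mm in y; black head (lower 45 mm) 34 x 30. Origin: centre of the reading window in the lower end face; z up the handle, it looks along -z. Reads from 30 to 100 mm above the label, within 15 mm of over its middle, upright.
- stand: Fixed charging stand: grey foot 100 x 90 x 8 mm with an upright cup, outside 50 (x) x 46 (y), inside 42 x 38 mm, rim at z 66, inner floor at z 12 mm. Origin: centre of the underside, z up. The reader stands in it with the axes of both alike; a half turn about z fits too.
- rod: Guide rod: loose plain round steel rod, 12 mm diameter, 180 mm long, 0.13-0.20 kg, no collar; tapers to 9 mm over its lowest 6 mm. Origin: centre of its lower end; z along the rod to the upper end. Starts upright in one of the holder's holes, lower end 10 mm, upper end 190 mm above the bench.
- short_rod: Not to be used: a like rod, 12 mm diameter but only 120 mm long, in another hole. Origin: centre of its lower end, z up.
- collar_rod: Not to be used: a like rod, 12 mm diameter and 180 mm long, with a 24 mm wide collar 85 to 99 mm above its lower end, in another hole. Origin: centre of its lower end, z up.
- holder: Grey block fixed to the bench, 190 (x) x 50 (y) x 50 (z) mm, with three 15 mm holes 40 mm deep at x = -60, 0, 60 mm, in which the three rods stand in any order. Origin: centre of the underside; z up.
- reagent: Bystander: plastic bottle, 60 mm wide, 120 mm tall. Origin: centre of its underside.
- jar: Bystander: white jar, 64 mm wide, 75 mm tall. Origin: centre of its underside.
- tube_rack: Bystander: blue tube rack 80 x 140 mm, 95 mm tall with its tubes. Origin: centre of its underside.
- screw_tray: Bystander: steel tray 90 x 70 x 20 mm. Origin: centre of its underside.
- driver: Bystander: screwdriver 170 mm long lying on the bench. Origin: under its middle.
- beaker: Bystander: glass beaker 60 mm wide, 70 mm tall. Origin: centre of its underside.

How it is judged:
On the way, in this order (a step that is already met when the one before it is completed fails the run):
1. the reader, held in the gripper, looks down at the label from 30 to 100 mm above it, within 15 mm of its middle, upright within 0.2 rad, and still (under 20 mm/s) for 0.8 s (z of reader in the frame of label between 0.03 and 0.1 m and horizontal distance between reader and label below 0.015 m and angle between reader's own z axis and vertical below 0.2 rad and linear speed of reader below 0.02 m/s and contact force between the fingers and reader above 0.5 N), for 0.8 s.
2. the reader stands upright in its stand again, let go (horizontal distance between reader and stand below 0.01 m and z of reader in the frame of stand below 0.022 m and angle between reader's own z axis and vertical below 0.2 rad and contact force between the fingers and reader below 0.1 N), for 0.2 s.
3. the guide rod's lower end has come out below the upper bushing, on its axis, and is still above the lower bushing (x of rod in the frame of module between -0.006 and 0.006 m and y of rod in the frame of module between -0.006 and 0.006 m and angle between the z axis of rod and the z axis of module, either way round below 0.08 rad and z of rod in the frame of module between 0.06 and 0.118 m), for 0.04 s.
At the end, for the whole second after the job is handed in: Guide rod gripped, still, straight within 0.08 rad, lower end within 6 mm of the bushings' axis, 5 mm or more below the lower arm, 4 mm or more above the foot plate, pressing on the module under 15 N; reader upright in its stand, within 10 mm of centre, not held (all of step 2 and x of rod in the frame of module between -0.006 and 0.006 m and y of rod in the frame of module between -0.006 and 0.006 m and angle between the z axis of rod and the z axis of module, either way round below 0.08 rad and z of rod in the frame of module between 0.016 and 0.05 m and contact force between the fingers and rod above 1 N and linear speed of rod below 0.02 m/s and contact force between rod and module below 15 N); the arm keeps its last pose, push and grip.
It fails at once if another rod moved more than 20 mm, or another thing on the bench more than 30 mm (distance of any of short_rod, collar_rod from where it was at the start of the episode above 0.02 m or distance of any of reagent, jar, tube_rack, screw_tray, driver, beaker from where it was at the start of the episode above 0.03 m).
It also fails if it takes over 70 s, if anything falls off the work surface, if the arm or the gripper's body presses on something with over 40 N, if the wrist force passes 120 N, or if a joint passes its speed limit or range.

## Working session

There is one attempt and no reset: what is moved stays moved. The work goes in short steps, Python scripts to look and compute and a tool call to move; the robot and the scene stay as the last step left them, time stands still between calls to the robot, and variables do not carry over. Pictures are saved under pics/ and viewed, at most 10 in all, crops included, and the job is handed in when it is done.

Besides the shell and the picture viewer there is one more tool, called by a JSON object that holds its "api" and its "payload", one argument or row to a line. jog_arm: Moves the arm, as the interface text tells. Shifts and turns lie within -1 to 1; 1 stands for 30 mm of shift or 0.08 rad of turn. Its arguments: {"type":"object","properties":{"motion":{"type":"array","items":{"type":"array","items":{"type":"number"}}},"newtons":{"type":"number"}},"required":["motion"]}

```bash
ls; mkdir -p pics
python3 - <<'E'
from workcell import bot
import cv2,pickle
print(bot.observe())
for n in ["scene","side","wrist"]:
    f=bot.grab_frame(n); pickle.dump(f,open(f'pics/{n}0.pkl','wb')); cv2.imwrite(f'pics/{n}0.png',f['pixels'][:,:,::-1]); print(n,{k:v for k,v in f.items() if k!='pixels'})
E
```

```text
pics
{'clock': 0.0, 'qpos': array([ 1.04681589,  0.52202855, -0.036358  ,  1.60003904,  0.02118298,
        1.02113101, -0.11278221]), 'qd': array([-3.71630047e-05,  8.72007179e-04, -1.16825874e-05, -1.41086630e-04,
        1.85409181e-03, -9.24507723e-05, -3.77121161e-04]), 'joint_efforts': array([-1.76423114e-04, -9.27102757e+01,  1.98024720e+00, -3.69935632e+01,
        1.79134874e-02,  8.18618399e-03, -4.34278388e-05]), 'position': array([ 0.27380099, -0.56142252,  0.23070523]), 'tool_rot': array([-3.14037234e+00,  6.00144402e-05,  4.53806480e-01]), 'force': array([0.32854843, 0.55441799, 0.35472658]), 'moment': array([-0.00549523, -0.02723388,  0.00903276]), 'finger_force': 0.0, 'grip_width': 0.08527981159438486}
scene {'fovy': 54.47818595394651, 'cx': 283.07131348254853, 'cy': 211.3344373958709, 'rvec': array([ 2.19999238,  0.53477235, -0.26371897]), 'tvec': array([-0.51913162, -0.06121458,  1.35866823])}
side {'fovy': 43.60562338741035, 'cx': 283.7824841142217, 'cy': 208.3426745019145, 'rvec': array([ 0.95275743, -2.19051043,  1.29230053]), 'tvec': array([0.44466605, 0.28453814, 0.97833549])}
wrist {'fovy': 62.18256801414127, 'cx': 283.0793380479945, 'cy': 213.2692702433884, 'mount': array([[ 2.35520068e-04, -9.44258397e-01, -3.29205140e-01,
         8.55661497e-02],
       [ 9.99999960e-01,  2.74216197e-04, -7.11133753e-05,
        -8.76244823e-04],
       [ 1.57422783e-04, -3.29205110e-01,  9.44258424e-01,
        -1.41424668e-01],
       [ 0.00000000e+00,  0.00000000e+00,  0.00000000e+00,
         1.00000000e+00]])}
```

View pics/scene0.png

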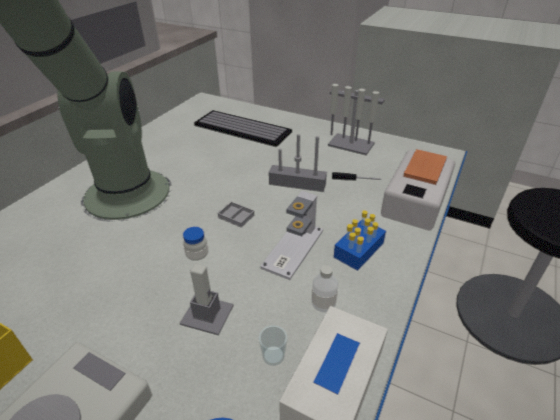

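View pics/side0.png

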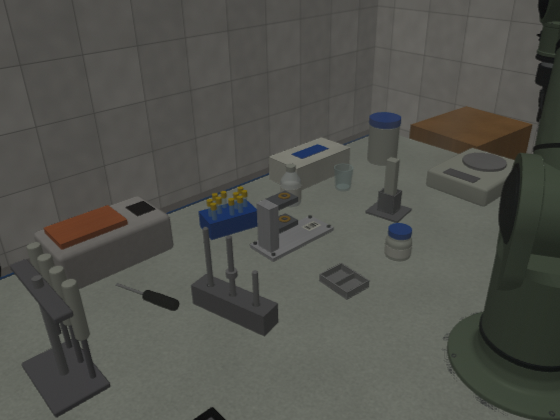

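The scene shows the reader at about (202,285), its stand, the module near (300,230) with its label at (281,262), and the holder rods. The plain long rod is rightmost in the scene (317,138), and leftmost in side (207,230). I'll triangulate coarse points.

```bash
cat > h.py <<'E'
import numpy as np, cv2, pickle
from scipy.spatial.transform import Rotation as R
def cam(f,st=None):
    """K, camera-to-world rotation and centre"""
    h=f['pixels'].shape[0]; fl=h/2/np.tan(np.radians(f['fovy'])/2)
    K=np.array([[fl,0,f['cx']],[0,fl,f['cy']],[0,0,1]])
    if 'mount' in f:
        Rt=R.from_euler('xyz',st['tool_rot']).as_matrix(); M=f['mount']
        return K,Rt@M[:3,:3],st['position']+Rt@M[:3,3]
    Rw=cv2.Rodrigues(f['rvec'])[0]; return K,Rw.T,-Rw.T@f['tvec']
def ray(c,uv): K,Rc,o=c; return o,Rc@np.linalg.inv(K)@np.array([*uv,1.])
def plane(c,uv,z): o,d=ray(c,uv); return o+d*(z-o[2])/d[2]
def tri(c1,u1,c2,u2):
    P=[c[0]@np.c_[c[1].T,-c[1].T@c[2]] for c in(c1,c2)]
    X=cv2.triangulatePoints(P[0],P[1],np.float64(u1),np.float64(u2)).ravel(); return X[:3]/X[3]
def proj(c,X): p=c[0]@c[1].T@(np.asarray(X)-c[2]); return p[:2]/p[2]
def jog(st,xy,z=None,yaw=None):
    """scaled units from current pose to goal"""
    Rt=R.from_euler('xyz',st['tool_rot']).as_matrix(); p=st['position']
    d=Rt.T@(np.array([*xy,p[2] if z is None else z])-p)
    y=0 if yaw is None else -(yaw-st['tool_rot'][2])
    return np.round(d/.03,2),round(y/.08,2)
def snap(bot,n,name):
    st=bot.observe(); f=bot.grab_frame(n); cv2.imwrite(f'pics/{name}.png',f['pixels'][:,:,::-1]); pickle.dump((st,f),open(f'pics/{name}.pkl','wb')); return st,f
E
python3 - <<'E'
from h import *
np.set_printoptions(precision=3,suppress=True)
s=cam(pickle.load(open('pics/scene0.pkl','rb')));d=cam(pickle.load(open('pics/side0.pkl','rb')))
print('cams',s[2],d[2])
for n,a,b in [('readertop',(202,266),(392,160)),('up',(298,206),(285,195)),('low',(299,226),(285,218)),('label',(281,262),(311,226)),('rod',(317,138),(206,229)),('collar',(298.5,136.5),(229.5,237)),('short',(280,150),(254.5,272)),('jar',(195,236),(399,231)),('bottle',(326,271),(290,168))]:
    X=tri(s,a,d,b); print(n,X,proj(s,X)-a)
i=cv2.imread('pics/scene0.png')
cv2.imwrite('pics/c0.png',np.vstack([cv2.resize(i[180:350,160:340],None,fx=3,fy=3)[:300*3]]))
for n,uv in [('stand corners',[(196,296),(232,314),(218,332),(182,316)])]:
    print(n,[plane(s,u,.008) for u in uv])
E
```

```text
cams [ 0.97  -0.729  0.803] [-0.24   0.809  0.724]
readertop [ 0.528 -0.274  0.161] [-1.807  0.069]
up [0.61  0.038 0.136] [-0.226  0.084]
low [0.615 0.036 0.069] [-0.555  0.195]
label [ 0.609 -0.055  0.011] [ 0.478 -0.127]
rod [0.541 0.317 0.185] [ 0.041 -0.023]
collar [0.484 0.3   0.184] [-0.037  0.018]
short [0.425 0.289 0.125] [ 0.048 -0.018]
jar [ 0.381 -0.124  0.065] [-0.757  0.016]
bottle [ 0.759 -0.119  0.112] [ 0.281 -0.108]
stand corners [array([ 0.474, -0.252,  0.008]), array([ 0.583, -0.257,  0.008]), array([ 0.582, -0.313,  0.008]), array([ 0.481, -0.316,  0.008])]
```

View pics/c0.png

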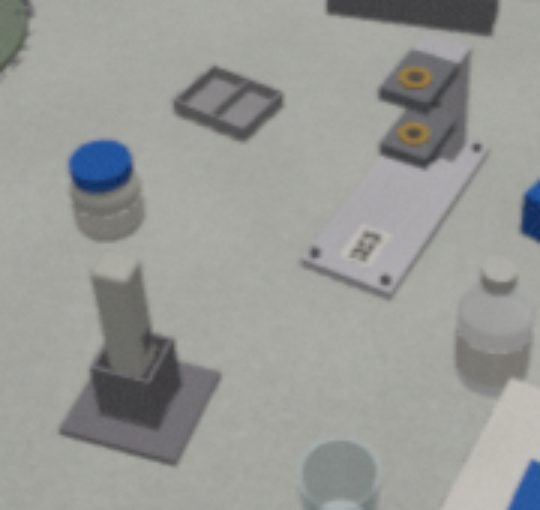

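The crop shows the stand foot's corners at full-image (180.3,324), (218.3,334.7) and (233.3,305). The label is flat at (282,262), and both rings are clear.

Run:
```python
from h import *
from workcell import bot
s=cam(pickle.load(open('pics/scene0.pkl','rb')))
P=[plane(s,u,.008) for u in [(180.3,324),(218.3,334.7),(233.3,305)]]
for a,b in zip(P,P[1:]): v=b-a; print(np.linalg.norm(v),np.arctan2(v[1],v[0]))
print('centre',(P[0]+P[2])/2)
st=bot.observe(); print(jog(st,(.528,-.272),.27,None))
```

```text
0.0961488632485429 0.1727070268934651
0.08699241690547577 1.746793693440301
centre [ 0.53129255 -0.28431826  0.008     ]
(array([11.85, -4.96, -1.3 ]), 0.0)
```

{"api": "jog_arm", "payload": {
  "motion": [
    [0.9,-0.4,-0.5,0,1],
    [1,-0.4,-0.5,0,1],
    [1,-0.4,-0.5,0,1],
    [1,-0.4,-0.3,0,1],
    [1,-0.4,0,0,1],
    [1,-0.4,0,0,1],
    [1,-0.4,0,0,1],
    [1,-0.4,0,0,1],
    [1,-0.4,0,0,1],
    [1,-0.4,0,0,1],
    [1,-0.4,0,0,1],
    [1,-0.4,0,0,1]
  ]
}}

```text
clock: 1.35
position: [0.5324, -0.2748, 0.2852]
tool_rot: [-3.141, 0.0, 0.454]
force: [0.0, -0.4, -0.1]
grip_width: 0.0854
finger_force: 0.0
```

{"api": "jog_arm", "payload": {
  "motion": [
    [0,0,0,0.9,1],
    [0,0,0,0.9,1],
    [0,0,0,0.9,1],
    [0,0,0,0.8,1],
    [0,0,0,0,1],
    [0,0,0,0,1],
    [0,0,0,0,1]
  ]
}}

```text
clock: 2.05
position: [0.5317, -0.2758, 0.2852]
tool_rot: [-3.141, 0.0, 0.175]
force: [1.1, -0.6, 0.4]
grip_width: 0.0853
finger_force: 0.0
```

Run:
```python
from h import *
from workcell import bot
st,f=snap(bot,'wrist','w1'); print(st['position'],st['tool_rot'],st['qpos'].round(2),st['clock'])
c=cam(f,st); print(proj(c,(.528,-.274,.162)))
```

```text
[ 0.53165347 -0.27583311  0.2852117 ] [-3.14145319e+00  1.41628043e-04  1.75310734e-01] [ 0.43  0.43 -0.08  1.6   0.04  1.11 -1.05] 2.05
[281.31395897 208.89613507]
```

View pics/w1.png

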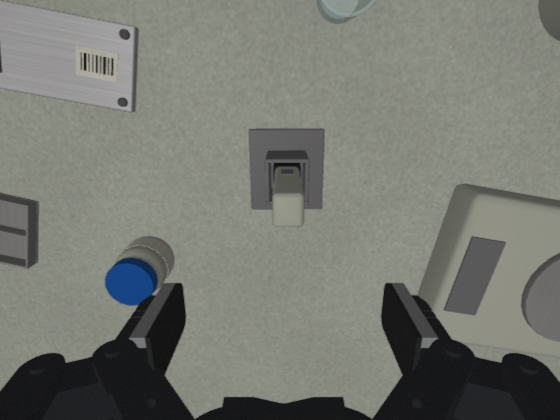

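The wrist view shows the stand foot with corners (249,129), (324,128), (323,209) and (250,209). The reader's top face is at about x 272–303, y 190–226, aligned with the image axes.

Run:
```python
from h import *
np.set_printoptions(precision=4,suppress=True)
st,f=pickle.load(open('pics/w1.pkl','rb')); c=cam(f,st)
P=np.array([plane(c,u,.008) for u in [(249,129),(324.5,128),(323.5,209.5),(250,209.5)]])
print('stand',P.mean(0)); print([np.linalg.norm(P[i]-P[i-1]) for i in range(4)],[np.arctan2(*(P[i]-P[i-1])[1::-1]) for i in range(4)])
i=f['pixels'].astype(int); print(i[175:232:3,288].tolist()); print(i[215,262:312:2].sum(1).tolist()); print(i[195,262:312:2].sum(1).tolist())
for u in [(288,208),(288,226),(288,195)]: print(plane(c,u,.162))
for uv in [(97,64)]: print('label',plane(c,uv,.012))
```

```text
stand [ 0.5268 -0.2802  0.008 ]
[np.float64(0.09973973064640321), np.float64(0.08860297315936111), np.float64(0.10089880588116991), np.float64(0.0932242763474333)] [np.float64(0.1560366774800217), np.float64(-1.3823062415105303), np.float64(-2.9394525746870377), np.float64(1.7463903251992794)]
[[88, 87, 84], [84, 84, 78], [84, 85, 79], [84, 85, 79], [84, 84, 77], [85, 85, 79], [110, 111, 102], [138, 139, 128], [149, 150, 139], [149, 151, 138], [149, 150, 139], [149, 150, 138], [149, 150, 138], [149, 150, 138], [149, 149, 137], [148, 148, 136], [147, 148, 136], [129, 131, 120], [137, 140, 130]]
[424, 418, 418, 425, 413, 365, 424, 432, 437, 438, 438, 437, 435, 436, 437, 433, 432, 431, 428, 397, 337, 364, 406, 421, 411]
[284, 280, 271, 256, 159, 249, 394, 396, 396, 392, 391, 392, 392, 390, 390, 393, 390, 392, 391, 370, 317, 239, 275, 252, 274]
[ 0.5297 -0.2791  0.162 ]
[ 0.5145 -0.2819  0.162 ]
[ 0.5403 -0.2772  0.162 ]
label [ 0.6082 -0.0539  0.012 ]
```

{"api": "jog_arm", "payload": {
  "motion": [
    [-0.14,0.1,0.67,0,1],
    [0,0,0.9,0,1],
    [0,0,0.9,0,1],
    [0,0,0.9,0,1],
    [0,0,0.9,0,1],
    [0,0,0.7,0,1],
    [0,0,0.5,0,1],
    [0,0,0.2,0,1],
    [0,0,0,0,1]
  ],
  "newtons": 40
}}

```text
clock: 3.0
position: [0.528, -0.2795, 0.1149]
tool_rot: [-3.141, 0.0, 0.174]
force: [-0.3, -0.2, 0.4]
grip_width: 0.0855
finger_force: 0.0
```

{"api": "jog_arm", "payload": {
  "motion": [
    [0,0,0,0,0],
    [0,0,0,0,0],
    [0,0,0,0,0],
    [0,0,0,0,0],
    [0,0,0,0,0],
    [0,0,0,0,0],
    [0,0,0,0,0],
    [0,0,0,0,0]
  ],
  "newtons": 40
}}

```text
clock: 3.8
position: [0.5284, -0.2797, 0.1157]
tool_rot: [3.141, -0.001, 0.174]
force: [-1.4, -0.9, 6.0]
grip_width: 0.0257
finger_force: 39.8
```

{"api": "jog_arm", "payload": {
  "motion": [
    [0,0,-0.3,0,0],
    [0,0,-0.6,0,0],
    [0,0,-0.7,0,0],
    [0,0,-0.7,0,0],
    [0,0,-0.3,0,0],
    [0,0,-0.1,0,0],
    [0.13,-0.24,0,0,0],
    [0.4,-0.7,0,0,0],
    [0.4,-0.7,0,0,0]
  ]
}}

```text
clock: 4.7
position: [0.5468, -0.2251, 0.195]
tool_rot: [-3.141, 0.001, 0.173]
force: [0.4, -0.1, -0.7]
grip_width: 0.0257
finger_force: 39.4
```

{"api": "jog_arm", "payload": {
  "motion": [
    [0.5,-0.9,0,0,0],
    [0.5,-0.9,0,0,0],
    [0.5,-0.9,0,0,0],
    [0.5,-0.9,0,0,0],
    [0.5,-0.8,0,0,0],
    [0.4,-0.6,0,0,0],
    [0.1,-0.3,0.2,0,0],
    [0,0,0.3,0,0],
    [0,0,0,0,0],
    [0,0,0,0,0],
    [0,0,0,0,0]
  ]
}}

```text
clock: 5.8
position: [0.608, -0.0552, 0.1813]
tool_rot: [3.141, 0.0, 0.172]
force: [0.2, 0.7, -1.6]
grip_width: 0.0253
finger_force: 39.5
```

Run:
```python
from h import *
from workcell import bot
a=snap(bot,'scene','s2')[1];b=snap(bot,'side','d2')[1]; st=bot.observe(); print(st['position'],st['force'],st['finger_force'],st['clock'])
w=snap(bot,'wrist','w2')[1]
cv2.imwrite('pics/c2.png',np.hstack([cv2.resize(a['pixels'][150:300,220:350],None,fx=3,fy=3),cv2.resize(b['pixels'][120:270,240:370],None,fx=3,fy=3)])[:,:,::-1])
```

```text
[ 0.60821398 -0.05478799  0.18145515] [ 0.89554054  0.15615618 -1.8225142 ] 39.532073736190796 5.9
```

View pics/c2.png

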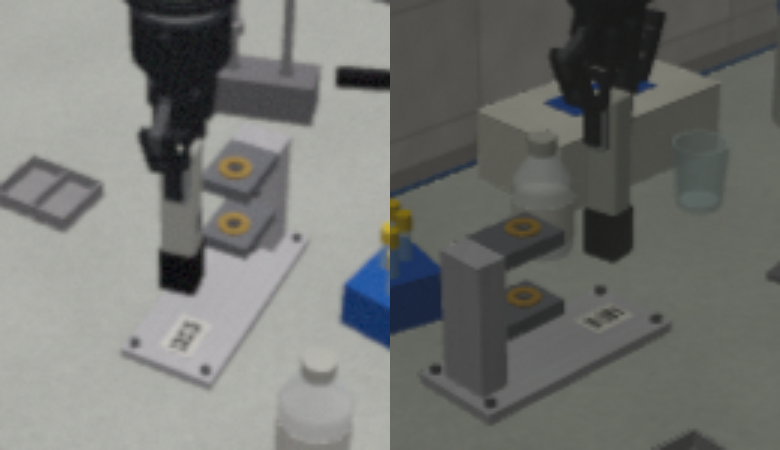

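The reader hangs upright above the label, with the head's lower end at about scene (280,245) and side (312.5,204). I'll hold, and check that point against the label.

{"api": "jog_arm", "payload": {
  "motion": [
    [0,0,0,0,0],
    [0,0,0,0,0],
    [0,0,0,0,0],
    [0,0,0,0,0],
    [0,0,0,0,0],
    [0,0,0,0,0],
    [0,0,0,0,0],
    [0,0,0,0,0],
    [0,0,0,0,0],
    [0,0,0,0,0]
  ]
}}

```text
clock: 6.95
position: [0.6083, -0.0541, 0.1812]
tool_rot: [-3.142, -0.0, 0.174]
force: [-0.3, 1.1, -0.8]
grip_width: 0.0256
finger_force: 39.5
```

Run:
```python
from h import *
np.set_printoptions(precision=4,suppress=True)
s=cam(pickle.load(open('pics/s2.pkl','rb'))[1]);fd=pickle.load(open('pics/d2.pkl','rb'))[1];d=cam(fd)
print('head',tri(s,(280.3,244.5),d,(312.5,204.5)),'label',tri(s,(281.3,262),d,(311.5,226)),plane(s,(281.5,262),.012),plane(d,(311.5,226),.012))
# rings: brass mask centroids
out=[]
for f in (pickle.load(open('pics/s2.pkl','rb'))[1],fd):
    hsv=cv2.cvtColor(f['pixels'],cv2.COLOR_RGB2HSV); m=cv2.inRange(hsv,(12,90,50),(25,255,255))
    n,_,S,C=cv2.connectedComponentsWithStats(m); k=[(S[i,4],C[i].round(1).tolist(),S[i,:4].tolist()) for i in range(1,n) if S[i,4]>15]; out.append(k); print(k)
```

```text
head [ 0.6075 -0.057   0.0758] label [ 0.6089 -0.0556  0.0106] [ 0.61   -0.0565  0.012 ] [ 0.6073 -0.0539  0.012 ]
[(np.int32(49), [297.9, 205.4], [293, 202, 11, 7]), (np.int32(177), [369.5, 221.4], [362, 210, 16, 24]), (np.int32(75), [351.8, 224.8], [347, 219, 11, 13]), (np.int32(49), [297.5, 224.0], [293, 221, 10, 7]), (np.int32(69), [354.4, 233.4], [350, 228, 10, 12]), (np.int32(34), [359.8, 239.9], [357, 237, 6, 7]), (np.int32(1199), [10.8, 355.2], [0, 323, 33, 66])]
[(np.int32(2913), [459.1, 130.6], [410, 106, 93, 50]), (np.int32(181), [237.6, 195.7], [228, 186, 19, 19]), (np.int32(185), [215.6, 199.5], [206, 191, 21, 19]), (np.int32(50), [283.6, 195.4], [278, 193, 12, 6]), (np.int32(51), [284.3, 218.5], [279, 216, 12, 6])]
```

Read done; returning the reader.

{"api": "jog_arm", "payload": {
  "motion": [
    [0,0,-0.47,0,0],
    [-0.22,0.35,0,0,0],
    [-0.5,0.9,0,0,0],
    [-0.5,0.9,0,0,0],
    [-0.5,0.9,0,0,0],
    [-0.5,0.9,0,0,0],
    [-0.5,0.9,0,0,0],
    [-0.5,0.9,0,0,0],
    [-0.4,0.7,0,0,0],
    [-0.3,0.5,0,0,0],
    [0,0,0,0,0],
    [0,0,0,0,0]
  ]
}}

```text
clock: 8.15
position: [0.5281, -0.2803, 0.1956]
tool_rot: [3.141, -0.0, 0.173]
force: [0.9, 0.5, -1.3]
grip_width: 0.0255
finger_force: 39.5
```

Run:
```python
from h import *
from workcell import bot
st=bot.observe(); print(st['position'],st['tool_rot'],jog(st,(.5284,-.2797),.1157,.174))
```

```text
[ 0.528065   -0.28029975  0.19559887] [ 3.14143293e+00 -3.59228723e-04  1.72716958e-01] (array([ 0.01, -0.02,  2.66]), np.float64(-0.02))
```

{"api": "jog_arm", "payload": {
  "motion": [
    [0,0,0.4,0,0],
    [0,0,0.4,0,0],
    [0,0,0.5,0,0],
    [0,0,0.5,0,0],
    [0,0,0.4,0,0],
    [0,0,0.3,0,0],
    [0,0,0.13,0,0],
    [0,0,0,0,0]
  ]
}}

```text
clock: 8.95
position: [0.5287, -0.2798, 0.1163]
tool_rot: [3.141, -0.0, 0.174]
force: [0.2, -0.2, -0.9]
grip_width: 0.0259
finger_force: 39.6
```

{"api": "jog_arm", "payload": {
  "motion": [
    [0,0,0.03,0,0],
    [0,0,0,0,0.5],
    [0,0,0,0,1],
    [0,0,0,0,1],
    [0,0,0,0,1],
    [0,0,0,0,1],
    [0,0,0,0,1],
    [0,0,0,0,1]
  ]
}}

```text
clock: 9.75
position: [0.5284, -0.2798, 0.1155]
tool_rot: [-3.142, 0.0, 0.174]
force: [1.2, -0.5, -0.8]
grip_width: 0.0853
finger_force: 0.0
```

{"api": "jog_arm", "payload": {
  "motion": [
    [0,0,-0.3,0,1],
    [0,0,-0.8,0,1],
    [0,0,-1,0,1],
    [0,0,-1,0,1],
    [0,0,-1,0,1],
    [0,0,-1,0,1],
    [0,0,-0.6,0,1],
    [0,0,0,0,1],
    [0,0,0,0,1]
  ]
}}

```text
clock: 10.65
position: [0.5284, -0.2797, 0.2869]
tool_rot: [3.141, -0.001, 0.174]
force: [-0.0, 0.3, -0.6]
grip_width: 0.0854
finger_force: 0.0
```

Run:
```python
from h import *
from workcell import bot
np.set_printoptions(precision=4,suppress=True)
st,f=snap(bot,'wrist','w3'); print(st['position'],st['tool_rot'],st['qpos'])
a=snap(bot,'scene','s3')[1]
s0=pickle.load(open('pics/scene0.pkl','rb'))['pixels'][255:335,180:235].astype(int); print('diff',np.abs(s0-a['pixels'][255:335,180:235]).max(2).__gt__(25).sum())
s=cam(a);d=cam(pickle.load(open('pics/d2.pkl','rb'))[1])
for n,x,y in [('up',(297.9,205.4),(283.6,195.4)),('low',(297.5,224),(284.3,218.5))]: X=tri(s,x,d,y);print(n,X,proj(s,X)-x,plane(s,x,.138 if n=='up' else .073),plane(d,y,.138 if n=='up' else .073))
```

```text
[ 0.5284 -0.2797  0.2869] [ 3.1413 -0.0005  0.1738] [ 0.4414  0.4257 -0.0758  1.6064  0.0349  1.1101 -1.0402]
diff 0
up [0.61   0.0413 0.1365] [ 0.3591 -0.1343] [0.6102 0.0387 0.138 ] [0.6086 0.0434 0.138 ]
low [0.6097 0.0409 0.0715] [ 0.1722 -0.0603] [0.6101 0.0389 0.073 ] [0.608  0.0428 0.073 ]
```

Reader is back exactly as it was (no pixel difference). Next: a close look over the bushings on the way to the rods.

{"api": "jog_arm", "payload": {
  "motion": [
    [0.2,-0.5,-0.2,0,1],
    [0.4,-0.9,0,0,1],
    [0.42,-0.95,0,0,1],
    [0.45,-0.95,0,0,1],
    [0.45,-0.95,0,0,1],
    [0.45,-0.95,0,0,1],
    [0.45,-0.95,0,0,1],
    [0.45,-0.95,0,0,1],
    [0.45,-0.95,0,0,1],
    [0.45,-0.95,0,0,1],
    [0.4,-0.9,0,0,1],
    [0,0,0,0,1]
  ]
}}

```text
clock: 11.95
position: [0.612, 0.0421, 0.292]
tool_rot: [-3.139, 0.001, 0.18]
force: [-0.4, 0.1, -0.5]
grip_width: 0.0854
finger_force: 0.0
```

{"api": "jog_arm", "payload": {
  "motion": [
    [0,0,0,0,1],
    [0,0,0,0,1]
  ]
}}

```text
clock: 12.15
position: [0.6118, 0.0359, 0.2923]
tool_rot: [3.141, 0.001, 0.173]
force: [-0.1, 0.3, 0.2]
grip_width: 0.0851
finger_force: 0.0
```

Run:
```python
from h import *
from workcell import bot
np.set_printoptions(precision=4,suppress=True)
st,f=snap(bot,'wrist','w4'); print(st['position'],st['tool_rot'],st['qpos']); c=cam(f,st)
hsv=cv2.cvtColor(f['pixels'],cv2.COLOR_RGB2HSV); m=cv2.inRange(hsv,(12,90,50),(25,255,255))
n,_,S,C=cv2.connectedComponentsWithStats(m)
for i in range(1,n):
    if S[i,4]>40: print(S[i],C[i],plane(c,C[i],.138),plane(c,C[i],.073))
print('exp',proj(c,(.61,.041,.138)),proj(c,(.61,.041,.073)))
print(jog(st,(.541,.316),.31,.237))
```

```text
[0.6118 0.0359 0.2923] [3.1413 0.0006 0.1731] [-0.041   0.4507 -0.1662  1.5536  0.0796  1.1445 -1.6215]
[267   0  18  12 170] [275.7294   4.7765] [0.7549 0.0675 0.138 ] [0.7679 0.071  0.073 ]
[294   1  18  23 323] [302.0743  12.0867] [0.7536 0.0473 0.138 ] [0.7663 0.0464 0.073 ]
[230   5  18  23 328] [238.6951  15.9604] [0.7428 0.0937 0.138 ] [0.7532 0.1029 0.073 ]
[257  18  17  22 305] [265.1967  28.1115] [0.7382 0.0728 0.138 ] [0.7476 0.0775 0.073 ]
[260 179  33  32 644] [276.3587 194.5978] [0.6102 0.0427 0.138 ] [0.5914 0.0407 0.073 ]
exp [278.1815 195.1144] [278.9773 177.9033]
(array([-0.72, -9.6 , -0.59]), np.float64(-0.8))
```

View pics/w4.png

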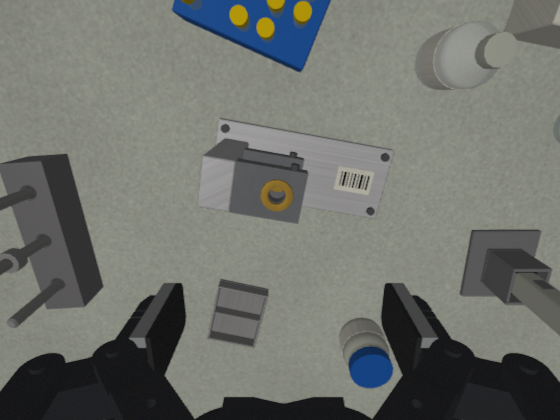

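The wrist view shows the upper ring at (276,195) and the holder on the left. The collar rod is in the middle at (12,258), and the plain rod is uppermost, at about (10,198). Moving above the plain rod.

{"api": "jog_arm", "payload": {
  "motion": [
    [-0.05,-0.5,-0.3,0,1],
    [-0.07,-0.9,-0.3,0,1],
    [-0.07,-0.95,0,0,1],
    [-0.07,-0.95,0,0,1],
    [-0.07,-0.95,0,0,1],
    [-0.07,-0.95,0,0,1],
    [-0.07,-0.95,0,0,1],
    [-0.07,-0.95,0,0,1],
    [-0.07,-0.9,0,0,1],
    [-0.07,-0.9,0,0,1],
    [-0.06,-0.7,0,0,1],
    [0,0,0,-0.8,1]
  ]
}}

```text
clock: 13.4
position: [0.5385, 0.32, 0.311]
tool_rot: [-3.14, 0.0, 0.242]
force: [0.2, -0.3, -0.9]
grip_width: 0.0855
finger_force: 0.0
```

{"api": "jog_arm", "payload": {
  "motion": [
    [0,0,0,0,1],
    [0,0,0,0,1],
    [0,0,0,0,1]
  ]
}}

```text
clock: 13.7
position: [0.5407, 0.3158, 0.3108]
tool_rot: [3.142, -0.0, 0.235]
force: [0.1, 0.4, 0.0]
grip_width: 0.0854
finger_force: 0.0
```

Run:
```python
from h import *
from workcell import bot
np.set_printoptions(precision=4,suppress=True)
st,f=snap(bot,'wrist','w5'); print(st['position'],st['tool_rot'],st['qpos']); c=cam(f,st)
for X in [(.541,.317,.19),(.541,.317,.05),(.484,.3,.19),(.425,.289,.13)]: print(proj(c,X))
```

```text
[0.5407 0.3158 0.3108] [ 3.1415 -0.0003  0.2354] [-0.4529  0.4647 -0.254   1.4884  0.1212  1.2036 -2.0599]
[282.9124 205.3461]
[282.9624 168.5841]
[286.7276 272.0668]
[283.0901 294.54  ]
```

View pics/w5.png

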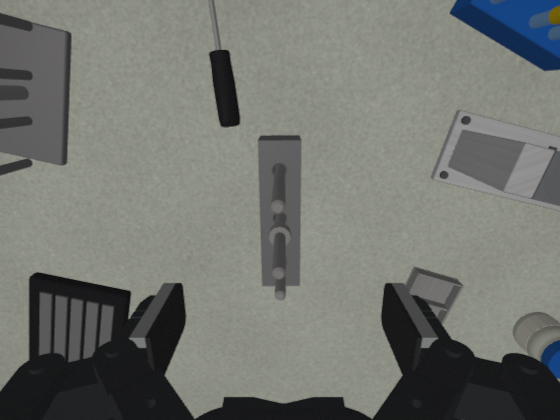

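The plain rod's top is at (277.5,207). The holder is vertical in the image (x 260–300), so the yaw is right.

Run:
```python
from h import *
np.set_printoptions(precision=4,suppress=True)
st,f=pickle.load(open('pics/w5.pkl','rb')); c=cam(f,st)
X=plane(c,(277.5,207),.19); print(X,plane(c,(278.5,165),.05),jog(st,X[:2],.146))
```

```text
[0.5387 0.3208 0.19  ] [0.5439 0.3231 0.05  ] (array([-0.03, -0.18,  5.49]), 0.0)
```

{"api": "jog_arm", "payload": {
  "motion": [
    [0,-0.16,0.5,0,1],
    [0,0,0.9,0,1],
    [0,0,0.9,0,1],
    [0,0,0.9,0,1],
    [0,0,0.9,0,1],
    [0,0,0.7,0,1],
    [0,0,0.5,0,1],
    [0,0,0.19,0,1],
    [0,0,0,0,1],
    [0,0,0,0,1]
  ]
}}

```text
clock: 14.75
position: [0.5397, 0.3213, 0.1466]
tool_rot: [-3.141, -0.001, 0.238]
force: [0.0, -0.0, -0.1]
grip_width: 0.0854
finger_force: 0.0
```

{"api": "jog_arm", "payload": {
  "motion": [
    [0,0,0,0,0.5],
    [0,0,0,0,0.3],
    [0,0,0,0,0.2],
    [0,0,0,0,0.1],
    [0,0,0,0,0],
    [0,0,0,0,0],
    [0,0,0,0,0],
    [0,0,0,0,0],
    [0,0,0,0,0]
  ],
  "newtons": 50
}}

```text
clock: 15.65
position: [0.5395, 0.3209, 0.1459]
tool_rot: [3.142, -0.0, 0.238]
force: [-0.1, -1.1, 4.1]
grip_width: 0.0105
finger_force: 48.9
```

{"api": "jog_arm", "payload": {
  "motion": [
    [0,0,-0.3,0,0],
    [0,0,-0.6,0,0],
    [0,0,-0.8,0,0],
    [0,0,-0.9,0,0],
    [0,0,-0.9,0,0],
    [0,0,-0.9,0,0],
    [0,0,-0.8,0,0],
    [0,0,-0.6,0,0],
    [0,0,0,0,0],
    [0,0,0,0,0]
  ]
}}

```text
clock: 16.65
position: [0.5391, 0.321, 0.3196]
tool_rot: [-3.142, 0.0, 0.238]
force: [0.1, -0.6, -2.8]
grip_width: 0.011
finger_force: 48.7
```

Run:
```python
from h import *
from workcell import bot
st=bot.observe(); print(st['position'],st['force'],st['finger_force'],jog(st,(.610,.042),.320))
```

```text
[0.53910689 0.32095727 0.31958251] [ 0.12573591 -0.5616044  -2.81715046] 48.74044843192678 (array([ 0.1 ,  9.59, -0.01]), 0.0)
```

{"api": "jog_arm", "payload": {
  "motion": [
    [0,0.4,0,0,0],
    [0,0.8,0,0,0],
    [0,0.95,0,0,0],
    [0.02,0.95,0,0,0],
    [0.02,0.95,0,0,0],
    [0.02,0.95,0,0,0],
    [0.02,0.95,0,0,0],
    [0.02,0.95,0,0,0],
    [0,0.9,0,0,0],
    [0,0.8,0,0,0],
    [0,0.6,0,0,0],
    [0,0.39,0,0,0]
  ]
}}

```text
clock: 17.85
position: [0.6098, 0.0395, 0.3189]
tool_rot: [3.141, 0.002, 0.236]
force: [-0.4, 0.2, -0.9]
grip_width: 0.011
finger_force: 48.8
```

{"api": "jog_arm", "payload": {
  "motion": [
    [0,0,0.3,0,0],
    [0,0,0.5,0,0],
    [0,0,0,0,0],
    [0,0,0,0,0],
    [0,0,0,0,0]
  ]
}}

```text
clock: 18.35
position: [0.6101, 0.0426, 0.2962]
tool_rot: [-3.141, -0.001, 0.238]
force: [-0.2, 0.3, -1.4]
grip_width: 0.0106
finger_force: 48.8
```

Run:
```python
from h import *
from workcell import bot
np.set_printoptions(precision=4,suppress=True)
st,w=snap(bot,'wrist','w6'); print(st['position'],st['tool_rot'],st['qpos'])
a=snap(bot,'scene','s6')[1];b=snap(bot,'side','d6')[1]
A=cv2.resize(a['pixels'][130:240,250:350],(300,330),interpolation=cv2.INTER_CUBIC);B=cv2.resize(b['pixels'][110:240,230:330],(254,330),interpolation=cv2.INTER_CUBIC)
W=cv2.resize(w['pixels'][120:300,210:350],(257,330))
cv2.imwrite('pics/c6.png',np.hstack([cv2.convertScaleAbs(x,alpha=1.5) for x in(A,B,W)])[:,:,::-1])
```

```text
[0.6101 0.0426 0.2962] [-3.1414 -0.0005  0.2384] [-0.0413  0.4456 -0.1813  1.5523  0.085   1.1509 -1.5723]
```

View pics/c6.png

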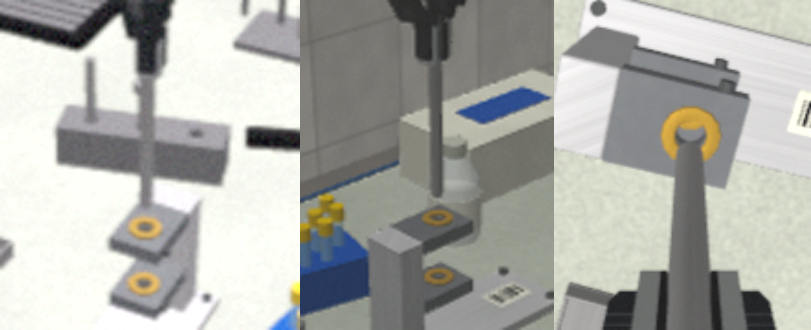

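In all three views the rod tip hangs over the ring: scene crop 146 vs ring 145, side 437 vs 437, wrist 689 vs 690. One numeric check with sub-pixel rod centres.

Run:
```python
from h import *
np.set_printoptions(precision=4,suppress=True)
F={k:pickle.load(open(f'pics/{k}6.pkl','rb'))[1] for k in 'sd'}; C={k:cam(F[k]) for k in 'sd'}
meas={}
for k in 'sd':
    g=cv2.cvtColor(F[k]['pixels'],cv2.COLOR_RGB2GRAY).astype(float)
    for z in (.18,.20,.22,.24):
        u,v=proj(C[k],(.6101,.0426,z)); r=int(round(v)); x0=int(round(u))-7
        row=cv2.GaussianBlur(g,(1,5),0)[r,x0:x0+15]; d=np.gradient(row)
        l=np.average(np.arange(8),weights=np.clip(-d[:8],0,None)**2+1e-9); rr=np.average(np.arange(7,15),weights=np.clip(d[7:],0,None)**2+1e-9)
        meas[k,z]=(x0+(l+rr)/2,v); print(k,z,'du rod-exp',round(x0+(l+rr)/2-u,2),'width',round(rr-l,2))
    m=cv2.inRange(cv2.cvtColor(F[k]['pixels'],cv2.COLOR_RGB2HSV),(12,90,50),(25,255,255)); n,_,S,Q=cv2.connectedComponentsWithStats(m)
    for z in(.138,.073):
        e=proj(C[k],(.6101,.0426,z)); j=min(range(1,n),key=lambda i:np.linalg.norm(Q[i]-e)); bx=S[j]; print(k,'ring',z,Q[j]-e,'bbox',bx[0]+(bx[2]-1)/2-e[0],bx[1]+(bx[3]-1)/2-e[1])
    print('px/mm', (proj(C[k],(.611,.0426,.15))-proj(C[k],(.610,.0426,.15)))[0],(proj(C[k],(.61,.0436,.15))-proj(C[k],(.610,.0426,.15)))[0])
```

```text
s 0.18 du rod-exp -0.44 width 4.12
s 0.2 du rod-exp -0.54 width 11.21
s 0.22 du rod-exp 2.78 width 5.71
s 0.24 du rod-exp -1.05 width 5.68
s ring 0.138 [-0.6086  0.9764] bbox -0.5044355058421957 1.4347076368285911
s ring 0.073 [-0.5259  0.7925] bbox -0.5884190142751891 0.792492675047356
px/mm 0.34271537629632576 0.16554487599472623
d 0.18 du rod-exp 0.39 width 4.88
d 0.2 du rod-exp 0.27 width 4.91
d 0.22 du rod-exp 0.35 width 4.83
d 0.24 du rod-exp 0.31 width 5.13
d ring 0.138 [0.1731 0.3564] bbox 0.07313212929193469 0.4164202559874468
d ring 0.073 [0.4929 0.3261] bbox 0.6987936292034078 0.3359318754694982
px/mm -0.2768965077711414 -0.3028100287727966
```

Rod and rings agree to within about 0.2 px (<1 mm) in both views, and the rod is vertical. Lowering gently.

{"api": "jog_arm", "payload": {
  "motion": [
    [0,0,0.25,0,0],
    [0,0,0.25,0,0],
    [0,0,0.25,0,0],
    [0,0,0.2,0,0],
    [0,0,0.2,0,0],
    [0,0,0.2,0,0],
    [0,0,0,0,0],
    [0,0,0,0,0]
  ]
}}

```text
clock: 19.3
position: [0.6101, 0.0421, 0.2553]
tool_rot: [-3.142, 0.0, 0.238]
force: [0.5, 0.4, -1.1]
grip_width: 0.011
finger_force: 48.8
```

No contact. Through the upper bushing toward the lower one.

{"api": "jog_arm", "payload": {
  "motion": [
    [0,0,0.2,0,0],
    [0,0,0.25,0,0],
    [0,0,0.25,0,0],
    [0,0,0.2,0,0],
    [0,0,0,0,0],
    [0,0,0,0,0]
  ]
}}

```text
clock: 19.9
position: [0.61, 0.0421, 0.2282]
tool_rot: [-3.142, 0.0, 0.238]
force: [-0.3, 0.7, -0.3]
grip_width: 0.0106
finger_force: 48.8
```

{"api": "jog_arm", "payload": {
  "motion": [
    [0,0,0.2,0,0],
    [0,0,0.2,0,0],
    [0,0,0.2,0,0],
    [0,0,0.2,0,0],
    [0,0,0,0,0],
    [0,0,0,0,0]
  ]
}}

```text
clock: 20.5
position: [0.61, 0.0421, 0.2042]
tool_rot: [-3.142, 0.0, 0.238]
force: [0.8, -0.7, -1.5]
grip_width: 0.0107
finger_force: 48.8
```

{"api": "jog_arm", "payload": {
  "motion": [
    [0,0,0.2,0,0],
    [0,0,0.25,0,0],
    [0,0,0.25,0,0],
    [0,0,0.25,0,0],
    [0,0,0.2,0,0],
    [0,0,0,0,0],
    [0,0,0,0,0],
    [0,0,0,0,0],
    [0,0,0,0,0],
    [0,0,0,0,0]
  ]
}}

```text
clock: 21.5
position: [0.6101, 0.0421, 0.17]
tool_rot: [3.142, -0.0, 0.238]
force: [0.1, -0.6, -1.5]
grip_width: 0.011
finger_force: 48.8
```

Run:
```python
from h import *
from workcell import bot
a=snap(bot,'scene','s7')[1];b=snap(bot,'side','d7')[1]; st=bot.observe(); print(st['position'],st['force'],st['moment'],st['finger_force'])
cv2.imwrite('pics/c7.png',np.hstack([cv2.convertScaleAbs(cv2.resize(x,(390,390),interpolation=cv2.INTER_CUBIC),alpha=1.4) for x in(a['pixels'][150:280,240:370],b['pixels'][140:270,230:360])])[:,:,::-1])
d=pickle.load(open('pics/s3.pkl','rb'))[1]['pixels'][255:335,180:235].astype(int); print('reader diff',(abs(d-a['pixels'][255:335,180:235]).max(2)>25).sum())
```

```text
[0.61006877 0.04205641 0.16993087] [-0.17052917 -0.87959436 -2.12847884] [-0.02975366  0.01825508 -0.08238961] 48.75738512899261
reader diff 0
```

View pics/c7.png

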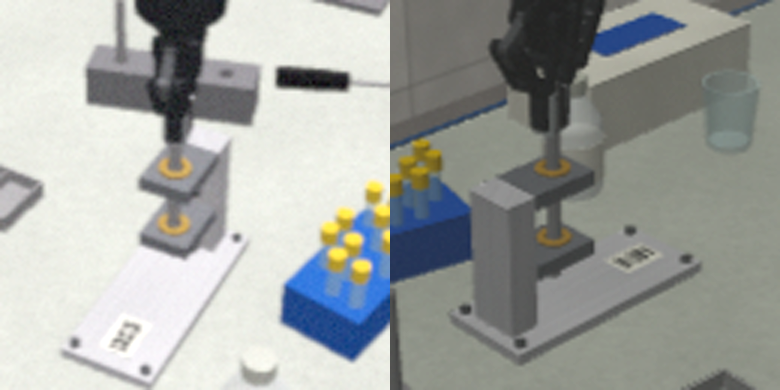

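The rod passes through both rings (scene crop 174,165 and 173,222; side 553,168 and 554,236). There is no contact force and the reader is undisturbed, so I'm handing in.

```bash
python3 -c "
from workcell import bot
print(bot.job_done())"
```

```text
the job is handed in; nothing more can be done
None
```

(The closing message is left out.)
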